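# Tap the cubby flaps shut

### The arm

A 7-joint arm with a two-finger parallel gripper is mounted at the origin on the work surface. World frame = base frame: x ahead of the robot, y to its left, z up, the work surface at z = 0. Lengths are in m, angles in rad, forces in N, time in s.
With the tool pointing down it reaches from about 0.425 to 0.875 m from the base axis. Payload 8.4 kg.
Tool frame: the origin (TCP) lies midway between the tips of the shut fingers; the grasp point (between the pads) lies 19 mm behind it; z points along the fingers, y is the line along which they close (so a half turn about z gives the same grasp; the last joint's range is limited). The gripper opens to 85 mm and grips with 20 to 120 N. Pads are 22 mm wide; open, the fingers measure 114 mm over their backs; the gripper's body (76 mm by 85 mm) begins 54 mm behind the grasp point. The pads swing forward as they close: fully open they stand 13 mm farther back than shut.
Start: joints at [-1.385, 0.333, 0.04, 1.465, -0.013, 1.343, -0.059], TCP at [0.183, 0.624, 0.231] pointing down, gripper open.
Joint ranges: [-2.58, 2.58], [-0.38, 2.09], [-1.3, 1.39], [0.25, 2.4], [-1.5, 4.64], [0.08, 2.09], [-2.65, 2.65]. Speed limits (rad/s): [2.22, 2.22, 2.79, 2.79, 3.14, 3.14, 3.14].

### API

Orientations are given as a unit quaternion [w, x, y, z].
In Python, from workcell import status, vision, workorder gives the robot as it stands.
- The arm moves only by the tool step_arm, never from a script. Its argument "plan" is a list of rows, each an object of numbers: "fingers": the closure in counts, from 0 (fully open) to 255 (shut); "tx", "ty", "tz": the shift along the tool's x, y, z in m; "wx", "wy", "wz": the turn, a rotation vector about the tool's x, y, z in degrees. A call has 1 to 12 rows; each row is the pose to reach, as a shift and turn from the pose commanded when the call began, along the tool's axes at that moment; what a row does not reach only later rows make up. A row lasts 1/12 s, in which the tool goes at most 41.7 mm and 7.16 degrees, less where a joint would pass 70% of its speed; a pose out of reach is approached as far as the arm can. A call with a gripper value outside its range is refused whole. The fingers move at their own pace and stop on an object; "squeeze" is the grip in N (left out, the last holds). Time passes only in rows, so rows that repeat a pose let the fingers close. It gives the time, the measured TCP pose, the force, the opening and the grip force at its end, in the units of the state.
- status.get_state(): the state, without advancing time (a new reading comes with each control period).
- vision.grab_frame(name): name is "scene" or "side" or "wrist"; returns a dict with "pixels" (400x640x3 uint8, red, green, blue), "z_map" (400x640 float32, m along the optical axis (not along the pixel's ray), 0 where there is no reading), "vertical_fov" (degrees; the focal length in pixels is half the picture's height over the tangent of half this angle, whatever the lens; pixels are square), "cx", "cy" (the principal point, pixels), "k1" (the pictures are not rectified: a ray, as slopes to the right and down, at radius r is drawn at 1 + k1 r^2 times it, then the intrinsics apply), "world_to_cam" (4x4, takes a point from world to camera coordinates). Camera axes: x right, y up, looking along -z (the intrinsics and any distortion apply to the point x, -y, -z); pixel columns grow to the right and rows downward; lengths in m; the calibration is good to about 2 mm. A picture is of the moment at which its call begins.
- workorder.close_job(): hands the job in; it is judged then, once.
The state is a dict: "time": time; "joint_positions": joint angles; "dq": joint speeds; "tau": joint torques, N m; "tool_pos": TCP position; "eef_rot": TCP orientation; "ft_force": force on the tool from outside, world axes, zero at the start; "ft_torque": the same for the moment, N m; "width": finger opening in m; "grasp_force": force on a finger pad.
Only numpy, scipy, OpenCV 4.12 (cv2) and the standard library are available. Lean on these libraries where they do the work, as an engineer would, in place of code of your own. Each camera call takes 0.05 s, during which the arm holds its last target. There are 200 camera calls.

### The job

Three of the five small sprung flaps on the cubby rack have been left standing ajar. Working from the robot's left to its right, push each of the three fully shut with a light tap of the fingertips, taking the fingertips off each flap before going on to the next. Leave the two flaps that are already shut, and the hinges, padlock, coat hook and jar around the rack, alone; nothing is to be picked up or lifted.

Things in the scene. Friction and masses are not known exactly. Their poses are not given: they have to be found in the camera images.
- rack: Counter-top rack: walnut carrier 150 mm deep (x), 544 wide (y), end cheeks up to 118 mm high, holding five wooden cubbies side by side at 102 mm pitch. Each has a sloping front, 40 degrees to the horizontal, low towards the robot, closed by a pale wood flap. Origin: centre of its underside. -x is its front, towards the robot; +y its left end as the robot sees it.
- cubby_hinge: Cubby whose flap carries a small chrome butt hinge as a sample: 130 mm deep (x), 100 wide (y), 106 high. Origin: centre of its underside, 12 mm above the counter; axes as the rack's. In this frame the flap's hinge line runs along y at x = +4, z = +98 mm; the finger plate's face centre lies at x = -57, y = 0, z = +59 mm when the flap is shut.
- cubby_hook: Cubby whose flap carries a small dull-grey zinc coat hook as a sample: 130 mm deep (x), 100 wide (y), 106 high. Origin: centre of its underside, 12 mm above the counter; axes as the rack's. In this frame the flap's hinge line runs along y at x = +4, z = +98 mm; the finger plate's face centre lies at x = -57, y = 0, z = +59 mm when the flap is shut.
- cubby_padlock: Cubby whose flap carries a small brass padlock as a sample: 130 mm deep (x), 100 wide (y), 106 high. Origin: centre of its underside, 12 mm above the counter; axes as the rack's. In this frame the flap's hinge line runs along y at x = +4, z = +98 mm; the finger plate's face centre lies at x = -57, y = 0, z = +59 mm when the flap is shut.
- cubby_spacer: Cubby whose flap carries three white nylon spacers as a sample: 130 mm deep (x), 100 wide (y), 106 high. Origin: centre of its underside, 12 mm above the counter; axes as the rack's. In this frame the flap's hinge line runs along y at x = +4, z = +98 mm; the finger plate's face centre lies at x = -57, y = 0, z = +59 mm when the flap is shut.
- cubby_knob: Cubby whose flap carries a round blue ceramic knob as a sample: 130 mm deep (x), 100 wide (y), 106 high. Origin: centre of its underside, 12 mm above the counter; axes as the rack's. In this frame the flap's hinge line runs along y at x = +4, z = +98 mm; the finger plate's face centre lies at x = -57, y = 0, z = +59 mm when the flap is shut.
- flap_hinge (a joint): Opening of that flap (left ajar, 0.35 to 0.58), rad: 0 = fully shut, lying on the slope against a rigid stop; grows as the lower edge rises. Hinged along its upper edge; 96 mm down the slope, 92 wide, 7 thick, 70 g. Its spring balances it and the hinge is a little stiff: it stays where it is left, and about 1 N on the finger plate moves it.
- flap_hook (a joint): Opening of that flap (left ajar, 0.35 to 0.58), rad: 0 = fully shut, lying on the slope against a rigid stop; grows as the lower edge rises. Hinged along its upper edge; 96 mm down the slope, 92 wide, 7 thick, 70 g. Its spring balances it and the hinge is a little stiff: it stays where it is left, and about 1 N on the finger plate moves it.
- flap_padlock (a joint): Opening of that flap (left ajar, 0.35 to 0.58), rad: 0 = fully shut, lying on the slope against a rigid stop; grows as the lower edge rises. Hinged along its upper edge; 96 mm down the slope, 92 wide, 7 thick, 70 g. Its spring balances it and the hinge is a little stiff: it stays where it is left, and about 1 N on the finger plate moves it.
- flap_spacer (a joint): Opening of that flap (shut at the start), rad: 0 = fully shut, lying on the slope against a rigid stop; grows as the lower edge rises. Hinged along its upper edge; 96 mm down the slope, 92 wide, 7 thick, 70 g. Its spring balances it and the hinge is a little stiff: it stays where it is left, and about 1 N on the finger plate moves it.
- flap_knob (a joint): Opening of that flap (shut at the start), rad: 0 = fully shut, lying on the slope against a rigid stop; grows as the lower edge rises. Hinged along its upper edge; 96 mm down the slope, 92 wide, 7 thick, 70 g. Its spring balances it and the hinge is a little stiff: it stays where it is left, and about 1 N on the finger plate moves it.
- plate_hinge (a point): Centre of the face of that flap's brass finger plate: 40 mm (y) by 22 mm, 72 mm from the hinge line; moves with the flap. z points out of the flap's face, -x to the lower edge. The sample stands up to 16 mm proud of the wood, 15 to 52 mm from the hinge line; the lip along the lower edge 5 mm proud.
- plate_hook (a point): Centre of the face of that flap's brass finger plate: 40 mm (y) by 22 mm, 72 mm from the hinge line; moves with the flap. z points out of the flap's face, -x to the lower edge. The sample stands up to 16 mm proud of the wood, 15 to 52 mm from the hinge line; the lip along the lower edge 5 mm proud.
- plate_padlock (a point): Centre of the face of that flap's brass finger plate: 40 mm (y) by 22 mm, 72 mm from the hinge line; moves with the flap. z points out of the flap's face, -x to the lower edge. The sample stands up to 16 mm proud of the wood, 15 to 52 mm from the hinge line; the lip along the lower edge 5 mm proud.
- plate_spacer (a point): Centre of the face of that flap's brass finger plate: 40 mm (y) by 22 mm, 72 mm from the hinge line; moves with the flap. z points out of the flap's face, -x to the lower edge. The sample stands up to 16 mm proud of the wood, 15 to 52 mm from the hinge line; the lip along the lower edge 5 mm proud.
- plate_knob (a point): Centre of the face of that flap's brass finger plate: 40 mm (y) by 22 mm, 72 mm from the hinge line; moves with the flap. z points out of the flap's face, -x to the lower edge. The sample stands up to 16 mm proud of the wood, 15 to 52 mm from the hinge line; the lip along the lower edge 5 mm proud.
- cup_hinge_a: Loose chrome concealed cabinet hinge lying on the counter, about 77 x 62 mm, 19 mm high, 90 g. Origin under its middle. To be left alone.
- cup_hinge_b: Loose chrome concealed cabinet hinge lying on the counter, about 77 x 62 mm, 19 mm high, 90 g. Origin under its middle. To be left alone.
- cup_hinge_c: Loose chrome concealed cabinet hinge lying on the counter, about 77 x 62 mm, 19 mm high, 90 g. Origin under its middle. To be left alone.
- big_padlock: Loose brass padlock lying flat, about 80 x 50 mm, 20 mm high, 250 g. Origin under its middle. To be left alone.
- coat_hook: Loose cast zinc coat hook lying on its 75 x 26 mm back plate, 50 mm high at the prong, 120 g. Origin under the plate's centre. To be left alone.
- jar: Loose open green glass jar of white nylon spacers, 80 mm diameter, 105 mm high, 400 g, standing at one end of the rack. Origin: centre of its underside. To be left alone.

How it is judged:
By the outcome, as a careful person would: the job done as asked, in the order asked, and still so for the second after the job is handed in, with the robot touching nothing.
It also fails if it takes over 45 s, if anything falls off the work surface, if the arm or the gripper's body presses on something with over 40 N, if the wrist force passes 120 N, or if a joint passes its speed limit or range.

## Working session

There is one attempt and no reset: what is moved stays moved. The work goes in short steps, Python scripts to look and compute and a tool call to move; the robot and the scene stay as the last step left them, time stands still between calls to the robot, and variables do not carry over. Pictures are saved under pics/ and viewed, at most 10 in all, crops included, and the job is handed in when it is done.

Besides the shell and the picture viewer there is one more tool, called after "Emit:" by a JSON object that holds its "api" and its "payload". step_arm: Moves the arm, as the interface text tells. Its arguments: {"type":"object","properties":{"plan":{"type":"array","items":{"type":"object","properties":{"fingers":{"type":"number"},"tx":{"type":"number"},"ty":{"type":"number"},"tz":{"type":"number"},"wx":{"type":"number"},"wy":{"type":"number"},"wz":{"type":"number"}}}},"squeeze":{"type":"number"}},"required":["plan"]}

```bash
mkdir -p pics; cat > h.py <<'E'
import numpy as np, cv2
from workcell import status, vision, workorder
def grab(n):
    f=vision.grab_frame(n); np.savez(''+n+'.npz',**{k:np.asarray(v) for k,v in f.items()}); return f
def load(n): return np.load(''+n+'.npz')
def K(f):
    F=200/np.tan(np.radians(float(f['vertical_fov']))/2); return F,float(f['cx']),float(f['cy'])
def p2w(f,u,v,z=None):
    F,cx,cy=K(f)
    if z is None:
        p=f['z_map'][int(v)-1:int(v)+2,int(u)-1:int(u)+2]; z=np.median(p[p>0])
    a=np.array([(u-cx)/F,(v-cy)/F]); b=a.copy()
    for _ in range(20): b=a/(1+float(f['k1'])*(b@b))
    return (np.linalg.inv(f['world_to_cam'])@np.array([b[0]*z,-b[1]*z,-z,1]))[:3]
def cloud(f):
    F,cx,cy=K(f); v,u=np.mgrid[0:400,0:640]; a=np.stack([(u-cx)/F,(v-cy)/F],-1); b=a.copy()
    for _ in range(20): b=a/(1+float(f['k1'])*(b**2).sum(-1,keepdims=True))
    z=f['z_map']; P=np.stack([b[...,0]*z,-b[...,1]*z,-z,np.ones_like(z)],-1)
    W=(P@np.linalg.inv(f['world_to_cam']).T)[...,:3]; W[z<=0]=np.nan; return W
def w2p(f,p):
    F,cx,cy=K(f); c=f['world_to_cam']@np.append(p,1); a=np.array([c[0],-c[1]])/-c[2]
    return a*(1+float(f['k1'])*(a@a))*F+[cx,cy]
E
python3 - <<'E'
from h import *
for n in ['scene','side']:
    f=grab(n); cv2.imwrite(f'pics/{n}0.png',f['pixels'][...,::-1]); print(n,np.round(np.linalg.inv(f['world_to_cam'])[:3],3))
s=status.get_state(); print({k:np.round(v,3) for k,v in s.items()})
E
```

```text
scene [[ 0.317 -0.802  0.506  0.908]
 [ 0.948  0.277 -0.155 -0.049]
 [-0.016  0.529  0.848  0.83 ]]
side [[ 0.698  0.405 -0.591 -0.128]
 [-0.716  0.41  -0.565 -0.531]
 [ 0.014  0.817  0.576  0.714]]
{'time': np.float64(0.1), 'joint_positions': array([-1.385,  0.334,  0.04 ,  1.466, -0.013,  1.343, -0.059]), 'dq': array([-0.002, -0.002,  0.   , -0.002, -0.002, -0.001, -0.   ]), 'tau': array([ 5.0000e-03, -6.6002e+01,  1.3700e+00, -4.0647e+01,  1.7000e-02,
        9.0000e-03, -0.0000e+00]), 'tool_pos': array([0.183, 0.623, 0.231]), 'eef_rot': array([-0.   ,  0.142,  0.99 , -0.001]), 'ft_force': array([ 0.089,  0.986, -0.001]), 'ft_torque': array([-0.022,  0.025, -0.006]), 'grasp_force': np.float64(0.0), 'width': np.float64(0.086)}
```

View pics/scene0.png

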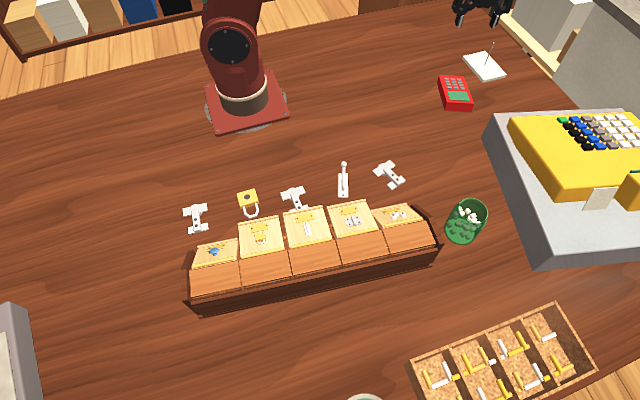

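View pics/side0.png

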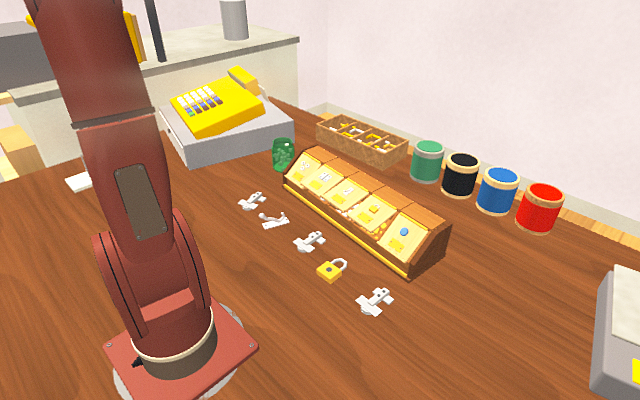

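The scene picture shows five flaps, from image left to right: knob (213,252), padlock (260,238), one at (305,228), one at (353,218) and spacers or similar (400,214). The middle three look ajar, with loose parts in front of them at rows 170–215. I'll enlarge both views and measure.

```bash
python3 - <<'E'
from h import *
f=load('scene'); s=load('side')
a=cv2.resize(f['pixels'][150:320,170:500,::-1],None,fx=2.4,fy=2.4,interpolation=cv2.INTER_CUBIC); cv2.imwrite('pics/c1.png',a[:, :800])
b=cv2.resize(s['pixels'][130:320,230:460,::-1],None,fx=3,fy=3,interpolation=cv2.INTER_CUBIC); cv2.imwrite('pics/c2.png',b)
W=cloud(f); 
m=(W[...,2]>.112)&(W[...,2]<.124)
m[:,:180]=0;m[:190]=0;m[:,445:]=0;m[320:]=0
P=W[m]; print(len(P),P.min(0),P.max(0)); r=cv2.minAreaRect(P[:,:2].astype(np.float32)*1000); print(r)
# table check
print(p2w(f,150,250),p2w(f,330,130))
for uv in [(190,268),(437,229),(425,203),(195,245)]: print(uv,p2w(f,*uv))
E
```

```text
8519 [ 0.52307903 -0.246662    0.11200197] [0.67432543 0.30175566 0.1236    ]
((589.5628662109375, 30.38116455078125), (545.4984741210938, 117.52912139892578), 84.30842590332031)
[ 0.4212638  -0.33578175 -0.00066015] [ 0.20000681  0.21014823 -0.00166976]
(190, 268) [ 0.55167288 -0.22184304  0.10514465]
(437, 229) [0.63939621 0.29606953 0.11630177]
(425, 203) [5.18160899e-01 3.58148752e-01 4.72380613e-04]
(195, 245) [ 4.43785465e-01 -2.26095753e-01 -1.60713127e-04]
```

View pics/c1.png

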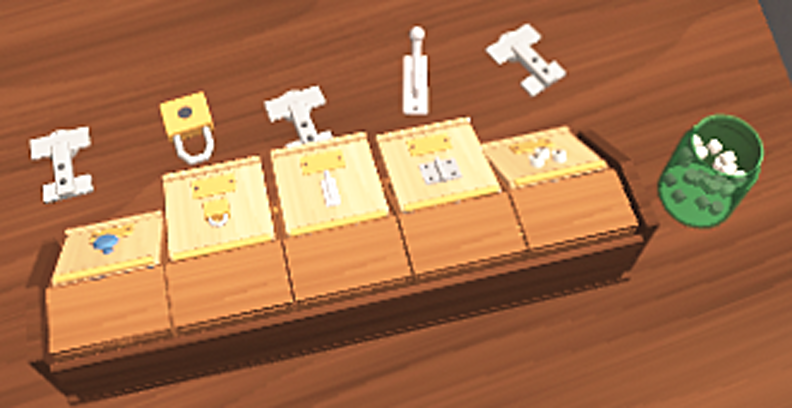

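View pics/c2.png

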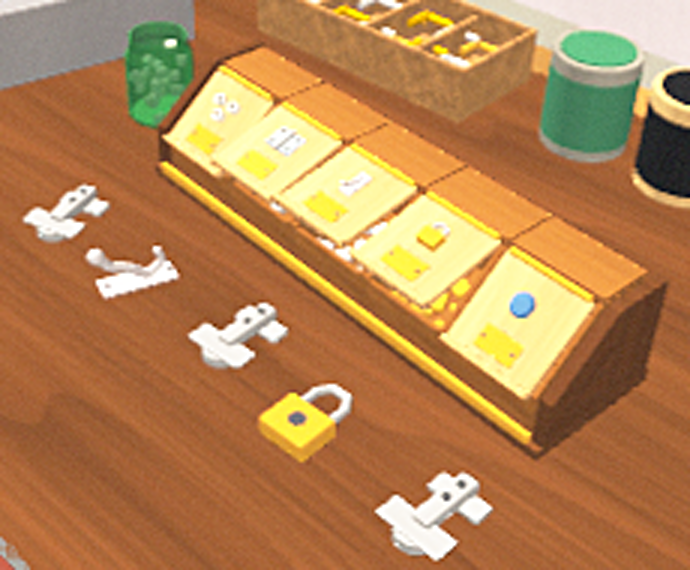

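Left to right the order is spacer (shut), hinge (ajar), hook (ajar), padlock (ajar), knob (shut). In side crop 2 the brass plates sit at (205,138), (257,163), (325,205), (406,265) and (497,345). I'll find the rack frame and flap planes next.

```bash
cat > fit.py <<'E'
from h import *
import sys
def inplane(P,it=200,tol=.0015):
    rng=np.random.default_rng(0);best=None
    for _ in range(it):
        q=P[rng.choice(len(P),3,False)];n=np.cross(q[1]-q[0],q[2]-q[0]);L=np.linalg.norm(n)
        if L<1e-9: continue
        n/=L;i=abs((P-q[0])@n)<tol
        if best is None or i.sum()>best.sum(): best=i
    Q=P[best];c=Q.mean(0);n=np.linalg.svd(Q-c)[2][2];return c,n*np.sign(n[2]),len(Q)
E
python3 - <<'E'
from fit import *
yaws=[]
for n in ['scene','side']:
    f=load(n); W=cloud(f)
    m=(abs(W[...,2]-.118)<.004)&(W[...,0]>.5)&(W[...,0]<.7)&(W[...,1]>-.27)&(W[...,1]<.32)
    P=W[m]; print(n,len(P))
    # top back edge: in bins of y, max x ; front edge of top near hinge: min x
    R=cv2.minAreaRect(P[:,:2].astype(np.float32)*1000); print(R)
    ys=np.arange(-.2,.27,.01); e=[]
    for y in ys:
        q=P[abs(P[:,1]-y)<.005]
        e.append(np.percentile(q[:,0],97) if len(q)>8 else np.nan)
    e=np.array(e);k=~np.isnan(e);c=np.polyfit(ys[k],e[k],1);k2=k&(abs(np.polyval(c,ys)-e)<.006);c=np.polyfit(ys[k2],e[k2],1);print('back edge slope deg',np.degrees(np.arctan(c[0])),c,k2.sum())
# plates centres by pixel (side), crop = 230+u/3,130+v/3
f=load('side')
for k,(u,v) in dict(spacer=(205,138),hinge=(257,163),hook=(325,205),padlock=(406,265),knob=(497,345)).items():
    print(k,np.round(p2w(f,230+u/3,130+v/3),4))
g=load('scene')
for k,(u,v) in dict(hinge=(433,134),hook=(322,163),padlock=(213,187)).items():
    print(k,np.round(p2w(g,170+u/2.4,150+v/2.4),4))
# jar, objects heights
for k,(u,v) in dict(hook=(103,258),hk2=(158,258),ch_b=(240,330),pad=(300,420),ch_c=(65,212)).items():
    print(k,np.round(p2w(f,230+u/3,130+v/3),4))
E
```

```text
scene 7874
((589.462158203125, 30.37432861328125), (545.5260009765625, 117.32801818847656), 84.3513412475586)
back edge slope deg 5.6485374291297346 [0.09890621 0.63954527] 47
side 2894
((590.2722778320312, 32.254425048828125), (546.2664794921875, 116.30714416503906), 84.40056610107422)
back edge slope deg 5.649543356399063 [0.09892394 0.63899881] 47
spacer [0.5453 0.2384 0.0707]
hinge [0.5247 0.1397 0.0956]
hook [0.5139 0.0398 0.1017]
padlock [ 0.5003 -0.0674  0.0999]
knob [ 0.5027 -0.1654  0.0698]
hinge [0.5101 0.1495 0.0878]
hook [0.5134 0.0379 0.1019]
padlock [ 0.5035 -0.0636  0.0991]
hook [0.3657 0.184  0.0416]
hk2 [0.4189 0.169  0.0206]
ch_b [0.4039 0.0384 0.0197]
pad [ 0.3617 -0.0769  0.021 ]
ch_c [0.4021 0.2955 0.019 ]
```

```bash
cat > fit2.py <<'E'
from fit import *
A=np.radians(-5.65); ex=np.array([np.cos(A),np.sin(A),0]); ey=np.array([-np.sin(A),np.cos(A),0]); O=np.array([.5807,.0309,.012])
R=np.array([ex,ey,[0,0,1]])
names=dict(spacer=204,hinge=102,hook=0,padlock=-102,knob=-204)
def run(fr):
  for n in fr:
    f=load(n); L=(cloud(f)-O)@R.T*1000
    for k,y in names.items():
        m=(abs(L[...,1]-y)<38)&(L[...,0]>-90)&(L[...,0]<-3)&(L[...,2]>40)&(L[...,2]<100)
        P=L[m]
        if len(P)<60: continue
        c,nn,N=inplane(P,tol=1.5); 
        slope=np.degrees(np.arctan2(-nn[0],nn[2])); th=np.radians(40-slope)
        # x of the plane at z=98+? : line height at x=4
        zh=c[2]-((4-c[0])*nn[0]-c[1]*0)/nn[2]
        # perpendicular offset of hinge point from plane
        off=(c-np.array([4,c[1],98]))@nn
        print(n,k,N,'theta %.3f'%th,'off %.1f'%off,'ny %.3f'%nn[1])
if __name__=='__main__': run(sys.argv[1:])
E
python3 fit2.py scene side
```

```text
scene spacer 395 theta 0.010 off 8.1 ny -0.004
scene hinge 583 theta 0.391 off 7.3 ny -0.002
scene hook 590 theta 0.499 off 6.2 ny -0.003
scene padlock 605 theta 0.452 off 6.8 ny 0.006
scene knob 466 theta 0.019 off 7.5 ny -0.010
side spacer 260 theta 0.021 off 7.2 ny 0.004
side hinge 245 theta 0.401 off 7.3 ny 0.011
side hook 287 theta 0.500 off 6.7 ny 0.003
side padlock 342 theta 0.462 off 6.1 ny 0.008
side knob 564 theta 0.027 off 6.5 ny 0.001
```

Flap openings are consistent from both cameras: hinge 0.395, hook 0.50, padlock 0.457 rad. The other two read about 0, and the plates of those shut flaps measure z ≈ 0.070 against 0.071 expected. I'll compute the moves with a 30° forward tilt and fingers shut.

```bash
cat > go.py <<'E'
from fit2 import *
from scipy.spatial.transform import Rotation as Ro
def plate(name,th,u=72,h=0):
    # world pos of point u mm from hinge line, h mm above plate face, opening th
    a=np.radians(40)-th; s=np.array([-np.cos(a),0,-np.sin(a)]); n=np.array([-np.sin(a),0,np.cos(a)])
    l=np.array([4,names[name],98])+u*s+(9.5+h)*n
    return O+R.T@(l/1000)
def rot(t):
    t=np.radians(t); z=np.sin(t)*ex-np.cos(t)*np.array([0,0,1]); return Ro.from_matrix(np.column_stack([np.cross(ey,z),ey,z]))
def go(p,t=30):
    s=status.get_state(); q=s['eef_rot']; T=Ro.from_quat([q[1],q[2],q[3],q[0]])
    d=T.inv().apply(p-s['tool_pos']); w=(T.inv()*rot(t)).as_rotvec(degrees=True)
    print('target',np.round(p,4),'shift mm',np.round(d*1000,1),'turn',np.round(w,2))
    return d,w
E
python3 - <<'E'
from go import *
p=plate('hinge',.395,74,0); print(np.round(p,4)); pre=p+np.array([-.02,0,.10]); go(pre)
for t in (0,30): go(pre,t)
E
```

```text
[0.5216 0.1392 0.097 ]
target [0.5016 0.1392 0.197 ] shift mm [-442.3 -375.    34.1] turn [ -2.88 -29.92 -10.4 ]
target [0.5016 0.1392 0.197 ] shift mm [-442.3 -375.    34.1] turn [ -0.08  -0.   -10.67]
target [0.5016 0.1392 0.197 ] shift mm [-442.3 -375.    34.1] turn [ -2.88 -29.92 -10.4 ]
```

Emit:
{"api": "step_arm", "payload": {"plan": [{"fingers": 255,"tx": -0.035,"ty": -0.03,"tz": 0,"wx": 0,"wy": 0,"wz": -3},{"fingers": 255,"tx": -0.065,"ty": -0.055,"wx": 0,"wy": -4,"wz": -6},{"fingers": 255,"tx": -0.095,"ty": -0.08,"wx": -1,"wy": -8,"wz": -9},{"fingers": 255,"tx": -0.125,"ty": -0.106,"wx": -1.5,"wy": -13,"wz": -10.4},{"fingers": 255,"tx": -0.155,"ty": -0.131,"wx": -2,"wy": -18,"wz": -10.4},{"fingers": 255,"tx": -0.185,"ty": -0.157,"wx": -2.5,"wy": -23,"wz": -10.4},{"fingers": 255,"tx": -0.215,"ty": -0.182,"wx": -2.9,"wy": -27,"wz": -10.4},{"fingers": 255,"tx": -0.245,"ty": -0.208,"wx": -2.9,"wy": -29.9,"wz": -10.4},{"fingers": 255,"tx": -0.275,"ty": -0.233,"wx": -2.9,"wy": -29.9,"wz": -10.4},{"fingers": 255,"tx": -0.305,"ty": -0.259,"wx": -2.9,"wy": -29.9,"wz": -10.4},{"fingers": 255,"tx": -0.335,"ty": -0.284,"wx": -2.9,"wy": -29.9,"wz": -10.4},{"fingers": 255,"tx": -0.365,"ty": -0.31,"wx": -2.9,"wy": -29.9,"wz": -10.4}]}}

```text
invalid input
```

```bash
python3 - <<'E'
from go import *
go(plate('hinge',.395,74,0)+np.array([-.02,0,.10]));s=status.get_state();print(s['joint_positions'].round(2),s['ft_force'].round(2),s['width'])
E
```

```text
target [0.5016 0.1392 0.197 ] shift mm [-442.3 -375.    34.1] turn [ -2.88 -29.92 -10.4 ]
[-1.39  0.33  0.04  1.47 -0.01  1.34 -0.06] [ 0.09  0.99 -0.  ] 0.08565478977927947
```

Emit:
{"api": "step_arm", "payload": {"plan": [{"fingers": 255,"tx": -0.035,"ty": -0.03,"tz": 0,"wx": 0,"wy": 0,"wz": -3},{"fingers": 255,"tx": -0.065,"ty": -0.055,"tz": 0,"wx": 0,"wy": -4,"wz": -6},{"fingers": 255,"tx": -0.095,"ty": -0.08,"tz": 0,"wx": -1,"wy": -8,"wz": -9},{"fingers": 255,"tx": -0.125,"ty": -0.106,"tz": 0,"wx": -1.5,"wy": -13,"wz": -10.4},{"fingers": 255,"tx": -0.155,"ty": -0.131,"tz": 0,"wx": -2,"wy": -18,"wz": -10.4},{"fingers": 255,"tx": -0.185,"ty": -0.157,"tz": 0,"wx": -2.5,"wy": -23,"wz": -10.4},{"fingers": 255,"tx": -0.215,"ty": -0.182,"tz": 0,"wx": -2.9,"wy": -27,"wz": -10.4},{"fingers": 255,"tx": -0.245,"ty": -0.208,"tz": 0,"wx": -2.9,"wy": -29.9,"wz": -10.4},{"fingers": 255,"tx": -0.275,"ty": -0.233,"tz": 0,"wx": -2.9,"wy": -29.9,"wz": -10.4},{"fingers": 255,"tx": -0.305,"ty": -0.259,"tz": 0,"wx": -2.9,"wy": -29.9,"wz": -10.4},{"fingers": 255,"tx": -0.335,"ty": -0.284,"tz": 0,"wx": -2.9,"wy": -29.9,"wz": -10.4},{"fingers": 255,"tx": -0.365,"ty": -0.31,"tz": 0,"wx": -2.9,"wy": -29.9,"wz": -10.4}], "squeeze": 20}}

```text
time: 1.1
tool_pos: [0.4463, 0.222, 0.2311]
eef_rot: [0.258, 0.048, 0.965, -0.012]
ft_force: [1.5, -0.1, 1.6]
width: -0.0001
grasp_force: 0.0
```

```bash
python3 - <<'E'
from go import *
go(plate('hinge',.395,74,0)+np.array([-.02,0,.10]));s=status.get_state();print(s['joint_positions'].round(2),s['ft_force'].round(2),s['width'])
E
```

```text
target [0.5016 0.1392 0.197 ] shift mm [-37.7 -77.   61. ] turn [ 0.12 -0.01 -0.03]
[-1.18 -0.28  0.27  2.18  0.61  1.01  0.29] [ 1.54 -0.07  1.59] -8.485963984184209e-05
```

Emit:
{"api": "step_arm", "payload": {"plan": [{"fingers": 255,"tx": -0.01,"ty": -0.02,"tz": 0.015,"wx": 0,"wy": 0,"wz": 0},{"fingers": 255,"tx": -0.02,"ty": -0.04,"tz": 0.03,"wx": 0,"wy": 0,"wz": 0},{"fingers": 255,"tx": -0.03,"ty": -0.06,"tz": 0.045,"wx": 0,"wy": 0,"wz": 0},{"fingers": 255,"tx": -0.038,"ty": -0.077,"tz": 0.061,"wx": 0,"wy": 0,"wz": 0},{"fingers": 255,"tx": -0.038,"ty": -0.077,"tz": 0.061,"wx": 0,"wy": 0,"wz": 0},{"fingers": 255,"tx": -0.038,"ty": -0.077,"tz": 0.061,"wx": 0,"wy": 0,"wz": 0}]}}

```text
time: 1.6
tool_pos: [0.5012, 0.1396, 0.1967]
eef_rot: [0.258, 0.049, 0.965, -0.012]
ft_force: [0.2, 0.6, 0.8]
width: -0.0001
grasp_force: 0.0
```

```bash
python3 - <<'E'
from go import *
s=status.get_state();print(s['joint_positions'].round(2),s['ft_force'].round(2))
f=grab('wrist'); cv2.imwrite('pics/w1.png',f['pixels'][...,::-1])
for h,th in ((30,.395),(5,.395),(0,.3),(0,.2),(0,.1),(0,0),(-1,0)): go(plate('hinge',th,76,h))
print(w2p(f,plate('hinge',.395,72,0)),w2p(f,plate('hook',.5,72,0)))
E
```

```text
[-1.1  -0.28  0.45  2.24  0.64  0.85  0.47] [0.21 0.62 0.77]
target [0.5108 0.1403 0.125 ] shift mm [27.6  0.3 67.4] turn [ 0.07 -0.03 -0.08]
target [0.5182 0.1396 0.1012] shift mm [33.1  0.2 91.8] turn [ 0.07 -0.03 -0.08]
target [0.5213 0.1393 0.0893] shift mm [ 36.3   0.2 103.6] turn [ 0.07 -0.03 -0.08]
target [0.5238 0.139  0.082 ] shift mm [ 37.8   0.2 111.1] turn [ 0.07 -0.03 -0.08]
target [0.5269 0.1387 0.0751] shift mm [ 38.6   0.2 118.7] turn [ 0.07 -0.03 -0.08]
target [0.5307 0.1383 0.0684] shift mm [ 38.6   0.2 126.4] turn [ 0.07 -0.03 -0.08]
target [0.5313 0.1383 0.0677] shift mm [ 38.4   0.2 127.4] turn [ 0.07 -0.03 -0.08]
[319.01585361 160.23544891] [168.44774437 167.12781955]
```

View pics/w1.png

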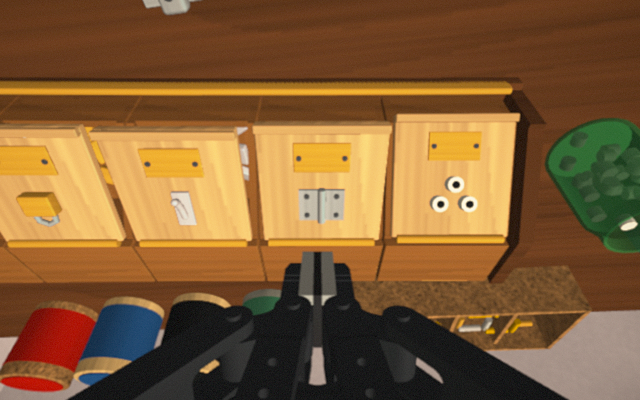

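The wrist picture shows the hinge flap's plate at (322,157), within 3 px of my prediction of (319,160). The shut fingers at (317,265) are lined up with it. I'll push it along its arc, stopping short of shut.

Emit:
{"api": "step_arm", "payload": {"plan": [{"fingers": 255,"tx": 0.012,"ty": 0,"tz": 0.03,"wx": 0,"wy": 0,"wz": 0},{"fingers": 255,"tx": 0.022,"ty": 0,"tz": 0.06,"wx": 0,"wy": 0,"wz": 0},{"fingers": 255,"tx": 0.029,"ty": 0,"tz": 0.08,"wx": 0,"wy": 0,"wz": 0},{"fingers": 255,"tx": 0.03,"ty": 0,"tz": 0.09,"wx": 0,"wy": 0,"wz": 0},{"fingers": 255,"tx": 0.032,"ty": 0,"tz": 0.096,"wx": 0,"wy": 0,"wz": 0},{"fingers": 255,"tx": 0.033,"ty": 0,"tz": 0.102,"wx": 0,"wy": 0,"wz": 0},{"fingers": 255,"tx": 0.035,"ty": 0,"tz": 0.107,"wx": 0,"wy": 0,"wz": 0},{"fingers": 255,"tx": 0.036,"ty": 0,"tz": 0.112,"wx": 0,"wy": 0,"wz": 0},{"fingers": 255,"tx": 0.037,"ty": 0,"tz": 0.116,"wx": 0,"wy": 0,"wz": 0},{"fingers": 255,"tx": 0.038,"ty": 0,"tz": 0.12,"wx": 0,"wy": 0,"wz": 0},{"fingers": 255,"tx": 0.038,"ty": 0,"tz": 0.12,"wx": 0,"wy": 0,"wz": 0}]}}

```text
time: 2.57
tool_pos: [0.5283, 0.1384, 0.074]
eef_rot: [0.258, 0.048, 0.965, -0.012]
ft_force: [-0.5, -0.2, -0.5]
width: -0.0002
grasp_force: 0.0
```

```bash
python3 - <<'E'
from go import *
s=status.get_state();print(s['joint_positions'].round(2),s['ft_force'].round(2))
go(plate('hinge',0,76,2)); grab('side');run(['side'])
E
```

```text
[-1.07  0.01  0.54  2.32  0.69  0.47  0.37] [-0.53 -0.25 -0.48]
target [0.5294 0.1385 0.07  ] shift mm [1.  0.2 4. ] turn [ 0.08 -0.02 -0.04]
side spacer 84 theta 0.000 off 7.5 ny -0.014
side hinge 227 theta 0.047 off 8.3 ny -0.001
side hook 294 theta 0.522 off 5.8 ny -0.013
side padlock 355 theta 0.461 off 6.6 ny 0.004
side knob 573 theta 0.009 off 7.1 ny -0.017
```

Emit:
{"api": "step_arm", "payload": {"plan": [{"fingers": 255,"tx": 0,"ty": 0,"tz": 0.001,"wx": 0,"wy": 0,"wz": 0},{"fingers": 255,"tx": 0.001,"ty": 0,"tz": 0.002,"wx": 0,"wy": 0,"wz": 0},{"fingers": 255,"tx": 0.001,"ty": 0,"tz": 0.003,"wx": 0,"wy": 0,"wz": 0},{"fingers": 255,"tx": 0.001,"ty": 0,"tz": 0.0035,"wx": 0,"wy": 0,"wz": 0},{"fingers": 255,"tx": 0.001,"ty": 0,"tz": 0.0035,"wx": 0,"wy": 0,"wz": 0}]}}

```text
time: 3.03
tool_pos: [0.5292, 0.1384, 0.0709]
eef_rot: [0.259, 0.048, 0.965, -0.012]
ft_force: [-0.8, 0.0, -0.3]
width: 0.0001
grasp_force: 0.0
```

Emit:
{"api": "step_arm", "payload": {"plan": [{"fingers": 255,"tx": 0,"ty": 0,"tz": 0.0005,"wx": 0,"wy": 0,"wz": 0},{"fingers": 255,"tx": 0,"ty": 0,"tz": 0.001,"wx": 0,"wy": 0,"wz": 0},{"fingers": 255,"tx": 0,"ty": 0,"tz": 0.001,"wx": 0,"wy": 0,"wz": 0}]}}

```text
time: 3.28
tool_pos: [0.5298, 0.1384, 0.0701]
eef_rot: [0.259, 0.048, 0.965, -0.012]
ft_force: [-1.8, -0.3, 3.4]
width: -0.0004
grasp_force: 1.9
```

Emit:
{"api": "step_arm", "payload": {"plan": [{"fingers": 255,"tx": 0,"ty": 0,"tz": 0.0005,"wx": 0,"wy": 0,"wz": 0},{"fingers": 255,"tx": 0,"ty": 0,"tz": 0.0005,"wx": 0,"wy": 0,"wz": 0}]}}

```text
time: 3.45
tool_pos: [0.53, 0.1384, 0.0698]
eef_rot: [0.259, 0.048, 0.965, -0.012]
ft_force: [-7.9, -0.6, 10.1]
width: 0.0001
grasp_force: 6.1
```

Stop reached firmly (about 13 N). Backing off.

Emit:
{"api": "step_arm", "payload": {"plan": [{"fingers": 255,"tx": 0,"ty": 0,"tz": -0.01,"wx": 0,"wy": 0,"wz": 0},{"fingers": 255,"tx": 0,"ty": 0,"tz": -0.035,"wx": 0,"wy": 0,"wz": 0},{"fingers": 255,"tx": 0,"ty": 0,"tz": -0.07,"wx": 0,"wy": 0,"wz": 0},{"fingers": 255,"tx": 0,"ty": 0,"tz": -0.1,"wx": 0,"wy": 0,"wz": 0},{"fingers": 255,"tx": 0,"ty": 0,"tz": -0.11,"wx": 0,"wy": 0,"wz": 0},{"fingers": 255,"tx": 0,"ty": 0,"tz": -0.11,"wx": 0,"wy": 0,"wz": 0}]}}

```text
time: 3.95
tool_pos: [0.4754, 0.1449, 0.1674]
eef_rot: [0.26, 0.048, 0.964, -0.01]
ft_force: [-0.2, -0.7, -0.2]
width: 0.0001
grasp_force: 0.0
```

```bash
python3 - <<'E'
from go import *
s=status.get_state();print(s['joint_positions'].round(2),s['ft_force'].round(2))
f=grab('side');run(['side']); grab('scene');run(['scene']);grab('wrist');run(['wrist'])
for h,th,u in ((50,.5,73),(5,.5,73),(2,.4,74),(2,.3,74),(2,.2,75),(2,.1,76),(2,0,76)): go(plate('hook',th,u,h))
E
```

```text
[-1.12 -0.29  0.42  2.32  0.68  0.81  0.37] [-0.18 -0.7  -0.19]
side spacer 210 theta 0.014 off 7.5 ny -0.016
side hinge 277 theta 0.026 off 7.2 ny 0.036
side hook 274 theta 0.520 off 5.6 ny -0.007
side padlock 333 theta 0.467 off 6.2 ny -0.023
side knob 533 theta 0.016 off 7.1 ny -0.020
scene spacer 400 theta 0.012 off 8.0 ny -0.004
scene hinge 403 theta 0.015 off 8.1 ny -0.001
scene hook 606 theta 0.495 off 6.5 ny 0.005
scene padlock 629 theta 0.455 off 6.5 ny -0.005
scene knob 477 theta 0.012 off 7.7 ny -0.008
wrist spacer 8572 theta 0.010 off 7.9 ny 0.000
wrist hinge 6658 theta -0.002 off 8.8 ny 0.004
wrist hook 6214 theta 0.491 off 7.2 ny -0.001
wrist padlock 4483 theta 0.458 off 7.2 ny 0.013
target [0.5018 0.0387 0.154 ] shift mm [ -27.  -101.4   26.9] turn [ 0.06 -0.04 -0.05]
target [0.5106 0.0378 0.1098] shift mm [ -12.6 -101.5   69.6] turn [ 0.06 -0.04 -0.05]
target [0.5109 0.0378 0.0993] shift mm [  -7.6 -101.5   78.9] turn [ 0.06 -0.04 -0.05]
target [0.5124 0.0377 0.0919] shift mm [  -5.2 -101.5   86. ] turn [ 0.06 -0.04 -0.05]
target [0.5136 0.0375 0.0843] shift mm [  -2.5 -101.5   93.3] turn [ 0.06 -0.04 -0.05]
target [0.5157 0.0373 0.0767] shift mm [  -0.5 -101.5  100.9] turn [ 0.06 -0.04 -0.05]
target [0.5194 0.037  0.07  ] shift mm [  -0.3 -101.5  108.5] turn [ 0.06 -0.04 -0.05]
```

Hinge flap matches its shut neighbour, at 0 ± 0.01 rad. Hook flap next.

Emit:
{"api": "step_arm", "payload": {"plan": [{"fingers": 255,"tx": -0.008,"ty": -0.03,"tz": 0,"wx": 0,"wy": 0,"wz": 0},{"fingers": 255,"tx": -0.015,"ty": -0.06,"tz": 0.005,"wx": 0,"wy": 0,"wz": 0},{"fingers": 255,"tx": -0.022,"ty": -0.085,"tz": 0.015,"wx": 0,"wy": 0,"wz": 0},{"fingers": 255,"tx": -0.025,"ty": -0.1015,"tz": 0.027,"wx": 0,"wy": 0,"wz": 0},{"fingers": 255,"tx": -0.02,"ty": -0.1015,"tz": 0.05,"wx": 0,"wy": 0,"wz": 0},{"fingers": 255,"tx": -0.013,"ty": -0.1015,"tz": 0.067,"wx": 0,"wy": 0,"wz": 0},{"fingers": 255,"tx": -0.01,"ty": -0.1015,"tz": 0.074,"wx": 0,"wy": 0,"wz": 0},{"fingers": 255,"tx": -0.008,"ty": -0.1015,"tz": 0.08,"wx": 0,"wy": 0,"wz": 0},{"fingers": 255,"tx": -0.005,"ty": -0.1015,"tz": 0.086,"wx": 0,"wy": 0,"wz": 0},{"fingers": 255,"tx": -0.003,"ty": -0.1015,"tz": 0.092,"wx": 0,"wy": 0,"wz": 0},{"fingers": 255,"tx": -0.001,"ty": -0.1015,"tz": 0.098,"wx": 0,"wy": 0,"wz": 0},{"fingers": 255,"tx": 0,"ty": -0.1015,"tz": 0.103,"wx": 0,"wy": 0,"wz": 0}]}}

```text
time: 5.1
tool_pos: [0.5157, 0.0366, 0.0728]
eef_rot: [0.257, 0.048, 0.965, -0.013]
ft_force: [-0.3, 0.1, 0.2]
width: 0.0001
grasp_force: 0.3
```

Emit:
{"api": "step_arm", "payload": {"plan": [{"fingers": 255,"tx": 0,"ty": 0,"tz": 0.001,"wx": 0,"wy": 0,"wz": 0},{"fingers": 255,"tx": 0,"ty": 0,"tz": 0.002,"wx": 0,"wy": 0,"wz": 0},{"fingers": 255,"tx": 0,"ty": 0,"tz": 0.003,"wx": 0,"wy": 0,"wz": 0},{"fingers": 255,"tx": 0,"ty": 0,"tz": 0.0045,"wx": 0,"wy": 0,"wz": 0},{"fingers": 255,"tx": 0,"ty": 0,"tz": 0.0045,"wx": 0,"wy": 0,"wz": 0}]}}

```text
time: 5.52
tool_pos: [0.5188, 0.0376, 0.0715]
eef_rot: [0.259, 0.048, 0.965, -0.012]
ft_force: [0.7, 0.4, 0.6]
width: -0.0
grasp_force: 0.0
```

```bash
python3 - <<'E'
from go import *
s=status.get_state();print(s['joint_positions'].round(2),s['ft_force'].round(2))
go(plate('hook',0,76,2))
E
```

```text
[-0.57 -0.07  0.28  2.4   0.59  0.38  0.67] [0.7  0.36 0.63]
target [0.5194 0.037  0.07  ] shift mm [ 0.2 -0.6  1.6] turn [ 0.11 -0.   -0.03]
```

Joint 4 is at its 2.40 limit, so I'll back off slightly and reduce the tilt to 18° before finishing this flap.

Emit:
{"api": "step_arm", "payload": {"plan": [{"fingers": 255,"tx": 0,"ty": 0,"tz": -0.008,"wx": 0,"wy": 2,"wz": 0},{"fingers": 255,"tx": 0,"ty": 0,"tz": -0.02,"wx": 0,"wy": 7,"wz": 0},{"fingers": 255,"tx": 0,"ty": 0,"tz": -0.02,"wx": 0,"wy": 12,"wz": 0},{"fingers": 255,"tx": 0,"ty": 0,"tz": -0.02,"wx": 0,"wy": 12,"wz": 0},{"fingers": 255,"tx": 0,"ty": 0,"tz": -0.02,"wx": 0,"wy": 12,"wz": 0}]}}

```text
time: 5.93
tool_pos: [0.51, 0.0383, 0.0894]
eef_rot: [0.158, 0.049, 0.986, -0.007]
ft_force: [-0.8, 0.0, -0.6]
width: 0.0003
grasp_force: 0.0
```

```bash
python3 - <<'E'
from go import *
s=status.get_state();print(s['joint_positions'].round(3),s['ft_force'].round(2))
for h in (8,5,4,3): go(plate('hook',0,78,h),18)
grab('wrist');run(['wrist'])
E
```

```text
[-0.615 -0.033  0.379  2.239  0.19   0.641  1.101] [-0.83  0.04 -0.62]
target [0.514  0.0375 0.0733] shift mm [ 1.1 -0.4 16.6] turn [ 0.07  0.18 -0.08]
target [0.5159 0.0373 0.071 ] shift mm [ 0.  -0.4 19.4] turn [ 0.07  0.18 -0.08]
target [0.5166 0.0372 0.0702] shift mm [-0.4 -0.4 20.3] turn [ 0.07  0.18 -0.08]
target [0.5172 0.0372 0.0694] shift mm [-0.7 -0.4 21.2] turn [ 0.07  0.18 -0.08]
wrist spacer 465 theta 0.032 off 5.0 ny 0.511
wrist hinge 15315 theta -0.007 off 9.0 ny 0.003
wrist hook 7616 theta 0.024 off 8.1 ny 0.002
wrist padlock 13652 theta 0.455 off 7.2 ny 0.007
```

Emit:
{"api": "step_arm", "payload": {"plan": [{"fingers": 255,"tx": 0,"ty": 0,"tz": 0.008,"wx": 0,"wy": 0,"wz": 0},{"fingers": 255,"tx": 0,"ty": 0,"tz": 0.014,"wx": 0,"wy": 0,"wz": 0},{"fingers": 255,"tx": 0,"ty": 0,"tz": 0.016,"wx": 0,"wy": 0,"wz": 0},{"fingers": 255,"tx": 0,"ty": 0,"tz": 0.018,"wx": 0,"wy": 0,"wz": 0},{"fingers": 255,"tx": 0,"ty": 0,"tz": 0.019,"wx": 0,"wy": 0,"wz": 0},{"fingers": 255,"tx": 0,"ty": 0,"tz": 0.0195,"wx": 0,"wy": 0,"wz": 0},{"fingers": 255,"tx": 0,"ty": 0,"tz": 0.0195,"wx": 0,"wy": 0,"wz": 0}]}}

```text
time: 6.57
tool_pos: [0.5148, 0.0378, 0.0703]
eef_rot: [0.156, 0.049, 0.986, -0.007]
ft_force: [-0.3, -0.4, -0.2]
width: 0.0002
grasp_force: 0.0
```

Emit:
{"api": "step_arm", "payload": {"plan": [{"fingers": 255,"tx": 0,"ty": 0,"tz": 0.0005,"wx": 0,"wy": 0,"wz": 0},{"fingers": 255,"tx": 0,"ty": 0,"tz": 0.0007,"wx": 0,"wy": 0,"wz": 0},{"fingers": 255,"tx": 0,"ty": 0,"tz": 0.0007,"wx": 0,"wy": 0,"wz": 0}]}}

```text
time: 6.82
tool_pos: [0.5151, 0.0378, 0.0698]
eef_rot: [0.156, 0.049, 0.986, -0.007]
ft_force: [-0.7, 0.2, -0.1]
width: -0.0
grasp_force: 0.1
```

Emit:
{"api": "step_arm", "payload": {"plan": [{"fingers": 255,"tx": 0,"ty": 0,"tz": 0.0005,"wx": 0,"wy": 0,"wz": 0},{"fingers": 255,"tx": 0,"ty": 0,"tz": 0.001,"wx": 0,"wy": 0,"wz": 0},{"fingers": 255,"tx": 0,"ty": 0,"tz": 0.001,"wx": 0,"wy": 0,"wz": 0}]}}

```text
time: 7.07
tool_pos: [0.5155, 0.0378, 0.0688]
eef_rot: [0.156, 0.049, 0.986, -0.007]
ft_force: [0.3, -0.3, 1.2]
width: 0.0
grasp_force: 0.7
```

Emit:
{"api": "step_arm", "payload": {"plan": [{"fingers": 255,"tx": 0,"ty": 0,"tz": 0.0005,"wx": 0,"wy": 0,"wz": 0},{"fingers": 255,"tx": 0,"ty": 0,"tz": 0.0007,"wx": 0,"wy": 0,"wz": 0},{"fingers": 255,"tx": 0,"ty": 0,"tz": 0.0007,"wx": 0,"wy": 0,"wz": 0}]}}

```text
time: 7.32
tool_pos: [0.5157, 0.0379, 0.0685]
eef_rot: [0.156, 0.049, 0.986, -0.007]
ft_force: [-4.8, 0.5, 8.3]
width: -0.0001
grasp_force: 4.6
```

Hook flap is on its stop (about 9.6 N). Retreating to check.

Emit:
{"api": "step_arm", "payload": {"plan": [{"fingers": 255,"tx": 0,"ty": 0,"tz": -0.01,"wx": 0,"wy": 0,"wz": 0},{"fingers": 255,"tx": 0,"ty": 0,"tz": -0.035,"wx": 0,"wy": 0,"wz": 0},{"fingers": 255,"tx": 0,"ty": 0,"tz": -0.07,"wx": 0,"wy": 0,"wz": 0},{"fingers": 255,"tx": 0,"ty": 0,"tz": -0.09,"wx": 0,"wy": 0,"wz": 0},{"fingers": 255,"tx": 0,"ty": 0,"tz": -0.09,"wx": 0,"wy": 0,"wz": 0},{"fingers": 255,"tx": 0,"ty": 0,"tz": -0.09,"wx": 0,"wy": 0,"wz": 0}]}}

```text
time: 7.82
tool_pos: [0.4883, 0.0408, 0.1548]
eef_rot: [0.157, 0.049, 0.986, -0.006]
ft_force: [-0.3, 0.4, 0.3]
width: -0.0003
grasp_force: 0.0
```

```bash
python3 - <<'E'
from go import *
s=status.get_state();print(s['joint_positions'].round(2),s['ft_force'].round(2))
for n in ('scene','wrist'): grab(n)
run(['scene','wrist'])
for h,th,u in ((50,.457,73),(5,.457,73),(2,.4,74),(2,.3,74),(2,.2,76),(3,.1,78),(4,0,78)): go(plate('padlock',th,u,h),16)
E
```

```text
[-0.63 -0.18  0.34  2.21  0.24  0.82  1.06] [-0.27  0.35  0.29]
scene spacer 390 theta 0.020 off 7.7 ny -0.003
scene hinge 403 theta 0.008 off 8.5 ny -0.005
scene hook 449 theta 0.010 off 8.3 ny -0.001
scene padlock 645 theta 0.454 off 6.8 ny -0.004
scene knob 474 theta 0.016 off 7.5 ny -0.006
wrist spacer 8015 theta 0.016 off 7.8 ny -0.023
wrist hinge 10054 theta 0.004 off 8.3 ny 0.000
wrist hook 7685 theta 0.005 off 8.3 ny 0.002
wrist padlock 8771 theta 0.451 off 7.4 ny -0.003
wrist knob 7376 theta 0.017 off 8.3 ny 0.015
target [ 0.49   -0.0626  0.1503] shift mm [ -11.3 -102.1    6.1] turn [ 0.09  1.95 -0.03]
target [ 0.5006 -0.0637  0.1066] shift mm [  -8.  -102.2   51. ] turn [ 0.09  1.95 -0.03]
target [ 0.5009 -0.0637  0.0993] shift mm [  -6.  -102.2   58.1] turn [ 0.09  1.95 -0.03]
target [ 0.5023 -0.0638  0.0919] shift mm [  -5.1 -102.2   65.5] turn [ 0.09  1.95 -0.03]
target [ 0.5027 -0.0639  0.0838] shift mm [  -3.  -102.2   73.4] turn [ 0.09  1.95 -0.03]
target [ 0.5035 -0.064   0.0764] shift mm [  -1.4 -102.2   80.6] turn [ 0.09  1.95 -0.03]
target [ 0.5065 -0.0643  0.0702] shift mm [  -2.4 -102.2   87.5] turn [ 0.09  1.95 -0.03]
```

Hook flap is shut. Padlock flap next.

Emit:
{"api": "step_arm", "payload": {"plan": [{"fingers": 255,"tx": -0.003,"ty": -0.03,"tz": 0,"wx": 0,"wy": 1,"wz": 0},{"fingers": 255,"tx": -0.006,"ty": -0.06,"tz": 0,"wx": 0,"wy": 2,"wz": 0},{"fingers": 255,"tx": -0.009,"ty": -0.085,"tz": 0,"wx": 0,"wy": 2,"wz": 0},{"fingers": 255,"tx": -0.011,"ty": -0.102,"tz": 0.006,"wx": 0,"wy": 2,"wz": 0},{"fingers": 255,"tx": -0.01,"ty": -0.102,"tz": 0.025,"wx": 0,"wy": 2,"wz": 0},{"fingers": 255,"tx": -0.008,"ty": -0.102,"tz": 0.045,"wx": 0,"wy": 2,"wz": 0},{"fingers": 255,"tx": -0.007,"ty": -0.102,"tz": 0.053,"wx": 0,"wy": 2,"wz": 0},{"fingers": 255,"tx": -0.006,"ty": -0.102,"tz": 0.059,"wx": 0,"wy": 2,"wz": 0},{"fingers": 255,"tx": -0.005,"ty": -0.102,"tz": 0.065,"wx": 0,"wy": 2,"wz": 0},{"fingers": 255,"tx": -0.004,"ty": -0.102,"tz": 0.071,"wx": 0,"wy": 2,"wz": 0},{"fingers": 255,"tx": -0.003,"ty": -0.102,"tz": 0.077,"wx": 0,"wy": 2,"wz": 0},{"fingers": 255,"tx": -0.002,"ty": -0.102,"tz": 0.082,"wx": 0,"wy": 2,"wz": 0}]}}

```text
time: 8.92
tool_pos: [0.5053, -0.0635, 0.0759]
eef_rot: [0.139, 0.049, 0.989, -0.006]
ft_force: [0.1, -0.4, -0.1]
width: 0.0001
grasp_force: 0.2
```

```bash
python3 - <<'E'
from go import *
s=status.get_state();print(s['joint_positions'].round(3),s['ft_force'].round(2))
go(plate('padlock',0,78,4),16)
E
```

```text
[-0.565 -0.005  0.598  2.237  0.032  0.63   1.482] [ 0.1  -0.44 -0.05]
target [ 0.5065 -0.0643  0.0702] shift mm [ 0.3 -0.6  5.9] turn [ 0.12  0.04 -0.01]
```

Emit:
{"api": "step_arm", "payload": {"plan": [{"fingers": 255,"tx": 0,"ty": 0,"tz": 0.001,"wx": 0,"wy": 0,"wz": 0},{"fingers": 255,"tx": 0,"ty": 0,"tz": 0.0025,"wx": 0,"wy": 0,"wz": 0},{"fingers": 255,"tx": 0,"ty": 0,"tz": 0.004,"wx": 0,"wy": 0,"wz": 0},{"fingers": 255,"tx": 0,"ty": 0,"tz": 0.005,"wx": 0,"wy": 0,"wz": 0},{"fingers": 255,"tx": 0,"ty": 0,"tz": 0.006,"wx": 0,"wy": 0,"wz": 0},{"fingers": 255,"tx": 0,"ty": 0,"tz": 0.006,"wx": 0,"wy": 0,"wz": 0}]}}

```text
time: 9.42
tool_pos: [0.5068, -0.0638, 0.0705]
eef_rot: [0.139, 0.049, 0.989, -0.006]
ft_force: [-1.0, 1.0, 0.5]
width: 0.0001
grasp_force: 0.5
```

Emit:
{"api": "step_arm", "payload": {"plan": [{"fingers": 255,"tx": 0,"ty": 0,"tz": 0.0005,"wx": 0,"wy": 0,"wz": 0},{"fingers": 255,"tx": 0,"ty": 0,"tz": 0.0008,"wx": 0,"wy": 0,"wz": 0},{"fingers": 255,"tx": 0,"ty": 0,"tz": 0.0008,"wx": 0,"wy": 0,"wz": 0}]}}

```text
time: 9.67
tool_pos: [0.507, -0.0639, 0.0701]
eef_rot: [0.139, 0.049, 0.989, -0.006]
ft_force: [-5.4, 1.2, 8.9]
width: 0.0003
grasp_force: 4.9
```

Padlock flap is on its stop (10 N). Retreating and checking everything.

Emit:
{"api": "step_arm", "payload": {"plan": [{"fingers": 255,"tx": 0,"ty": 0,"tz": -0.01,"wx": 0,"wy": 0,"wz": 0},{"fingers": 255,"tx": 0,"ty": 0,"tz": -0.035,"wx": 0,"wy": 0,"wz": 0},{"fingers": 255,"tx": 0,"ty": 0,"tz": -0.07,"wx": 0,"wy": 0,"wz": 0},{"fingers": 255,"tx": 0,"ty": 0,"tz": -0.1,"wx": 0,"wy": 0,"wz": 0},{"fingers": 255,"tx": 0,"ty": 0,"tz": -0.11,"wx": 0,"wy": 0,"wz": 0},{"fingers": 255,"tx": 0,"ty": 0,"tz": -0.11,"wx": 0,"wy": 0,"wz": 0},{"fingers": 255,"tx": 0,"ty": 0,"tz": -0.11,"wx": 0,"wy": 0,"wz": 0}]}}

```text
time: 10.25
tool_pos: [0.4767, -0.061, 0.1756]
eef_rot: [0.14, 0.049, 0.989, -0.005]
ft_force: [-0.4, -0.3, -0.8]
width: 0.0002
grasp_force: 0.0
```

```bash
python3 - <<'E'
from go import *
old=load('scene')['pixels'].copy()
for n in ('scene','side','wrist'): f=grab(n)
run(['scene','side','wrist'])
s=status.get_state();print(s['tool_pos'].round(3),s['ft_force'].round(2))
cv2.imwrite('pics/w2.png',f['pixels'][...,::-1])
a=cv2.resize(load('scene')['pixels'][130:330,170:500,::-1],None,fx=2.4,fy=2.4); cv2.imwrite('pics/c3.png',a)
E
```

```text
scene spacer 379 theta 0.008 off 8.1 ny -0.001
scene hinge 400 theta 0.020 off 7.9 ny 0.002
scene hook 451 theta 0.008 off 8.3 ny 0.001
scene padlock 423 theta 0.020 off 8.0 ny -0.005
scene knob 461 theta 0.010 off 7.7 ny -0.011
side spacer 239 theta 0.043 off 6.2 ny -0.009
side hinge 294 theta 0.010 off 7.5 ny 0.006
side hook 296 theta 0.023 off 6.3 ny -0.023
side padlock 413 theta 0.010 off 7.5 ny 0.030
side knob 576 theta 0.023 off 6.7 ny 0.003
wrist hinge 8645 theta 0.009 off 8.0 ny 0.004
wrist hook 9267 theta 0.008 off 8.1 ny 0.002
wrist padlock 7185 theta 0.010 off 8.2 ny 0.003
wrist knob 9025 theta 0.004 off 8.6 ny 0.003
[ 0.476 -0.061  0.174] [-0.08 -0.02 -0.18]
```

View pics/w2.png

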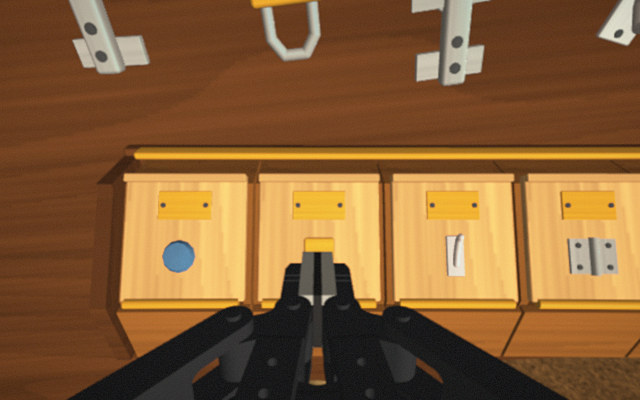

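View pics/c3.png

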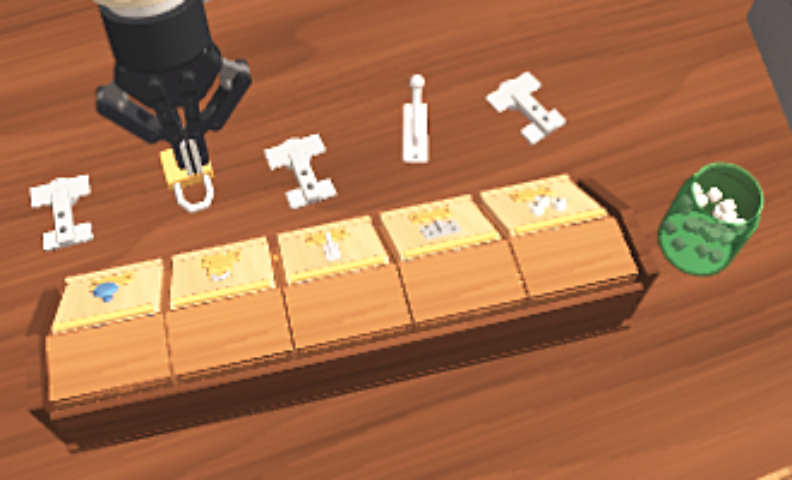

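The wrist picture shows the plates of the knob, padlock, hook and hinge flaps in one line at row 205, all shut. In the scene crop all five flaps lie flush, the loose parts sit where they were, and the gripper (190,160) is in free air. Handing in.

```bash
python3 -c "
from workcell import workorder; print(workorder.close_job())"
```

```text
the job is handed in; nothing more can be done
None
```

The hinge, hook and padlock flaps were pushed shut in that order, left to right, each to its stop; the hook flap took a second touch after joint 4 came to its 2.40 rad limit, the cameras then showed all five flaps shut and the loose parts where they were, and the job is handed in (no verdict came back).

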